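Start a chip programmer: close its socket lever, press its start key

ROBOT

A 6-joint arm with a two-finger parallel gripper is mounted at the origin on a cart in front of the work surface, level with it; the furniture and walls round the work are solid. World frame = base frame: x ahead of the robot, y to its left, z up, the work surface at z = 0. Lengths are in mm, angles in rad, forces in N, time in s.
With the tool pointing down it reaches from about 325 to 875 mm from the base axis. Payload 4.4 kg.
Tool frame: the origin (TCP) lies at the very end of the fingers, on their centre line; the grasp point (between the pads) lies 19 mm behind it; z points along the fingers, y is the line along which they close (so a half turn about z gives the same grasp; the last joint's range is limited). The gripper opens to 85 mm and grips with 20 to 120 N. Pads are 22 mm wide; open, the fingers measure 114 mm over their backs; the gripper's body (76 mm by 85 mm) begins 54 mm behind the grasp point. The pads swing forward as they close: fully open they stand 13 mm farther back than shut.
Start: joints at [-1.254, 0.207, 1.542, -0, 1.393, -0.15], TCP at [258.756, -513.49, 194.782] pointing down, gripper open.
Joint ranges: [-2.73, 2.73], [-0.86, 2.22], [0.23, 2.46], [-1.11, 4.25], [0.08, 2.63], [-2.82, 2.82]. Speed limits (rad/s): [2.79, 2.79, 3.14, 3.14, 3.14, 3.14].

INTERFACE

Orientations are given as a unit quaternion [w, x, y, z].
In Python, from plant import * gives the robot as it stands. Calls block until the motion is done:
- reach(position, orientation): joint-space move of the TCP to a pose.
- move_straight(position, attitude=None, vel=150, threshold=None): straight line of the TCP; attitude=None keeps the orientation; vel is the mean speed in mm/s. With threshold (N) it stops when the force on the tool has changed by that much, and returns True; else False.
- move_joints(angles): joint-space move.
- move_gripper(opening, effort=None): opening from 0.0 (shut) to 1.0 (fully open); effort is the grip in N (None keeps the last); returns when the fingers have stopped.
- hold(seconds).
- inverse_kinematics(position, orientation): joint angles nearest the present ones, or None.
- grab_frame(name): name is "scene" or "top"; returns a dict with "img" (480x640x3 uint8, red, green, blue), "K" (3x3 intrinsics, pixels), "eye" and "orientation" of the camera in the world. Camera axes: x right, y up, looking along -z (the intrinsics and any distortion apply to the point x, -y, -z); pixel columns grow to the right and rows downward; lengths in mm; the calibration is good to about 2 mm. A picture is of the moment at which its call begins. There is no depth.
A pose or a line that the arm cannot do raises PlanningError and nothing moves.
- finish_job(): hands the job in; it is judged then, once.
Trained networks look in a picture, given as the dict that the camera call returned (one of the last four; its "shot" number tells which), for a name from the list of things; names that differ only in an ending like _2 or _b are one class to them, and where a whole thing is asked for, a point or a joint stands for the part that bears it (a point fixed in the world has none). Each returns a list of dicts, best first, with "conf" (0 to 1); they miss things now and then, are a little off and sometimes report something else, mostly with a low value. They report only what shows in the picture. A call takes as long as a camera call.
- boxes_of(picture, thing): "bbox" ([left, top, right, bottom] in pixels, round what is visible of it).
- masks_of(picture, thing): "mask" (480x640 bool, what is visible of it) and "bbox" ([left, top, right, bottom] in pixels, round what is visible of it).
- mark_of(picture, thing): "point" ([column, row] in pixels: a listed point, or the origin of a listed thing).
Readings, each from a call of its own:
- read_time_s(): time.
- read_q(): joint angles.
- read_joint_vel(): joint speeds.
- read_tau(): joint torques, N m.
- read_eef_pos(): TCP position.
- read_tcp_rot(): TCP orientation.
- read_wrist_force(): force on the tool from outside, world axes, zero at the start.
- read_torque(): the same for the moment, N m.
- read_grip_width(): opening from 0.0 (shut) to 1.0 (fully open).
- read_finger_force(): force on a finger pad.
Only numpy, scipy, OpenCV 4.12 (cv2) and the standard library are available. Lean on these libraries where they do the work, as an engineer would, in place of code of your own. Each camera call takes 0.05 s, during which the arm holds its last target. There are 200 camera calls.

TASK

Two chip programmers stand on the bench with their socket levers up; one has a chip in its socket, the other is empty. On the one with the chip, push the socket lever all the way down with the fingertips, so that the contacts close on the chip's legs, and only then gently press its oblong start key down and let it come up again. Do not touch the chip or the empty programmer, do not press the round keys or lift or shift anything else on the bench, and withdraw when done.

Things in the scene. Friction and masses are not known exactly. Their poses are not given: they have to be found in the camera images.
- programmer: the programmer with the chip: fixed light grey case, 120 (x) by 160 mm (y), top 36 mm above the bench. Origin: centre of its underside; x points from its key row to its socket, y along the row, z up. Keys along the -x edge; pale green socket, 26 (x) by 68 mm (y), top 49 mm above the bench, centred at x 26, y -14 mm; lever at its +y end. Nothing else stands up from the top.
- lever (a joint): its socket lever: 0 upright (open), growing to 1.45 rad as it folds down and outward to the programmer's +y, away from the socket, until nearly level at its stop (closed). Starts at 0 to 0.3. A stiff cam: it takes about 2.5 N at the knob all the way and stays wherever it is left.
- lever_hinge (a point): hinge point of the lever on the case, 45 mm above the bench (9 mm above the case's top), at x 35, y 28 mm in the programmer's frame; its axis lies along the programmer's x. The bearing cheeks beside it rise to 49 mm above the bench and end 4 mm beyond it in y.
- lever_knob (a point): centre of the dark ball knob, 10 mm across, at the lever's end, 29 mm from the hinge; the lever is a steel rod 3.4 mm thick
- start_key (a joint): travel of the oblong start key, downward: 0 at rest, 0.004 m at its stop; a spring pushes it back with 1 N at rest and 4.2 N at the stop
- start_key_top (a point): centre of the top face of the oblong start key (13 mm in x by 26 mm in y), at x -40, y -44 mm in the programmer's frame, 6 mm above the case's top
- middle_key (a joint): travel of the round key (13 mm across, the same height and spring) in the middle of the row, at x -40, y 4 mm; not to be pressed
- end_key (a joint): travel of the other round key, at x -40, y 48 mm; not to be pressed
- chip: black 28-leg chip standing loose in the socket, 14 (x) by 37 mm (y); origin at the underside of its body, on the socket's top 49 mm above the bench; its top is 53 mm above the bench. Its centre lies at x 26, y -23 mm in the programmer's frame, so its near end is 32 mm from the lever hinge in y.
- empty_programmer: the other programmer, alike in everything (same frame and sizes, lever up) but with no chip in its socket; not to be touched
- heatsink: loose finned heatsink 30 x 30 x 16 mm standing between the two programmers, to be left alone
- tweezers: loose tweezers 12 x 122 x 9 mm near the front edge, to be left alone
- screwdriver: loose screwdriver 16 x 158 x 16 mm near the front edge, to be left alone
- tool_case: loose flat blue case 88 x 150 x 21 mm at the back, to be left alone
- flux_tin: loose round tin 46 mm across, 28 mm high, at the back, to be left alone
- side_cutter: loose side cutter 149 x 65 x 14 mm at the back right, to be left alone
- chip_tray: loose black tray 75 x 120 x 12 mm with chips in it, at the back, to be left alone

How it is judged (in metres and radians):
On the way, in this order (a step that is already met when the one before it is completed fails the run):
1. the lever of the programmer with the chip is all the way down (value of joint lever above 1.34 rad), for 0.2 s.
2. after that, its oblong start key is pressed down by the fingers (value of joint start_key above 0.0025 m and contact force between the fingers and programmer above 0.5 N), for 0.05 s.
3. the start key is let up again (value of joint start_key below 0.001 m), for 0.1 s.
At the end, for the whole second after the job is handed in: the lever of the programmer with the chip is down (past 1.34 of 1.45 rad), all its keys are up (within 1 mm), the chip is still in the socket within 4 mm, upright and at rest, and every loose thing on the bench lies within 10 mm of where it was (value of joint lever above 1.34 rad and value of joint each of start_key, middle_key, end_key below 0.001 m and distance of chip from where it was at the start of the episode below 0.004 m and angle between chip's own z axis and vertical below 0.1 rad and linear speed of chip below 0.02 m/s and distance of each of heatsink, tweezers, screwdriver, tool_case, flux_tin, side_cutter, chip_tray from where it was at the start of the episode below 0.01 m); the robot touches nothing.
It fails at once if a round key is pressed (over 1.5 mm), or the start key before the lever is down ((value of joint start_key above 0.0015 m and value of joint lever below 1.3 rad) or value of joint any of middle_key, end_key above 0.0015 m).
It fails at once if the chip is touched (over 0.5 N), shifted by 4 mm or lifted (contact force between any of the fingers, the arm and chip above 0.5 N or distance of chip from where it was at the start of the episode above 0.004 m).
It fails at once if the empty programmer is touched (over 0.5 N) (contact force between any of the fingers, the arm and empty_programmer above 0.5 N).
It fails at once if the programmer is pressed roughly (over 30 N) (contact force between any of the fingers, the arm and programmer above 30 N).
It fails at once if a loose thing on the bench is shifted or lifted by 10 mm (distance of any of heatsink, tweezers, screwdriver, tool_case, flux_tin, side_cutter, chip_tray from where it was at the start of the episode above 0.01 m).
It also fails if it takes over 40 s, if anything falls off the work surface, if the arm or the gripper's body presses on something with over 40 N, if the wrist force passes 120 N, or if a joint passes its speed limit or range.

## Working session

There is one attempt and no reset: what is moved stays moved. The work goes in short steps, each a Python script; the robot and the scene stay as the last script left them, time stands still between calls to the robot, and variables do not carry over. Pictures are saved under pics/ and viewed, at most 10 in all, crops included, and the job is handed in when it is done.

```bash
ls; mkdir -p pics; python3 - <<'E'
from plant import *
import cv2,numpy as np
print(read_time_s(),read_tcp_rot())
for n in("top","scene"):
    f=grab_frame(n); cv2.imwrite(f"pics/{n}0.png",f["img"][:,:,::-1])
    print(n,f["K"],f["eye"],f["orientation"],[k for k in f])
    for t in("programmer","empty_programmer","chip","lever_hinge","lever_knob","start_key_top","heatsink"):
        print(t,[(np.round(d["point"],1),round(d["conf"],2)) for d in mark_of(f,t)])
E
```

```text
pics
0.0 [-1.16722974e-03  9.72883833e-01  2.31291325e-01 -9.41744855e-05]
top [[583.02265977   0.         321.85943544]
 [  0.         583.02265977 235.40438531]
 [  0.           0.           1.        ]] [ 338.06003924  -38.11467912 1511.82126274] [ 0.71316886  0.04937994 -0.05359252 -0.69719412] ['img', 'K', 'eye', 'orientation', 'shot']
programmer [(array([395.1, 252. ]), 0.96), (array([229.9, 308.3]), 0.31)]
empty_programmer [(array([274.2, 248.1]), 0.75)]
chip [(array([406.8, 243.4]), 0.49)]
lever_hinge [(array([387.7, 236.4]), 0.95)]
lever_knob []
start_key_top [(array([407.4, 270.7]), 0.58)]
heatsink [(array([325. , 247.4]), 0.42), (array([425.8, 185.5]), 0.2)]
scene [[488.27628933   0.         313.46035457]
 [  0.         488.27628933 240.44842947]
 [  0.           0.           1.        ]] [205.89402774 562.94245994 737.30424917] [-0.23142477 -0.1039782   0.38568578  0.88706121] ['img', 'K', 'eye', 'orientation', 'shot']
programmer []
empty_programmer [(array([296.6, 325.2]), 0.74), (array([369.2, 199.2]), 0.7), (array([329.9, 277. ]), 0.62)]
chip [(array([369.4, 199.6]), 0.63)]
lever_hinge [(array([351.8, 208.6]), 0.59), (array([394.1, 210. ]), 0.2)]
lever_knob [(array([350.9, 202. ]), 0.54)]
start_key_top [(array([397. , 208.9]), 0.58)]
heatsink [(array([329.6, 276.5]), 0.49)]
```

```bash
python3 - <<'E'
import cv2
a=cv2.imread("pics/top0.png")[190:320,220:460];b=cv2.imread("pics/scene0.png")[150:390,220:470]
cv2.imwrite("pics/ct.png",cv2.resize(a,None,fx=3.3,fy=3.3,interpolation=2));cv2.imwrite("pics/cs.png",cv2.resize(b,None,fx=2.5,fy=2.5,interpolation=2))
E
```

```text
(no output)
```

View pics/ct.png

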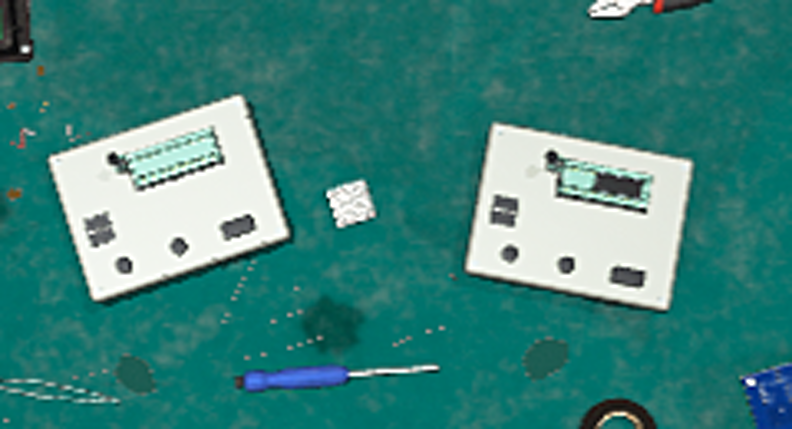

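View pics/cs.png

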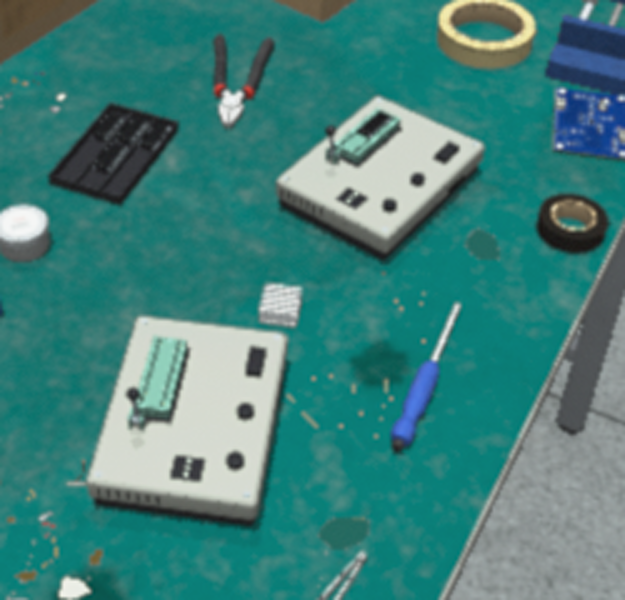

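View pics/top0.png

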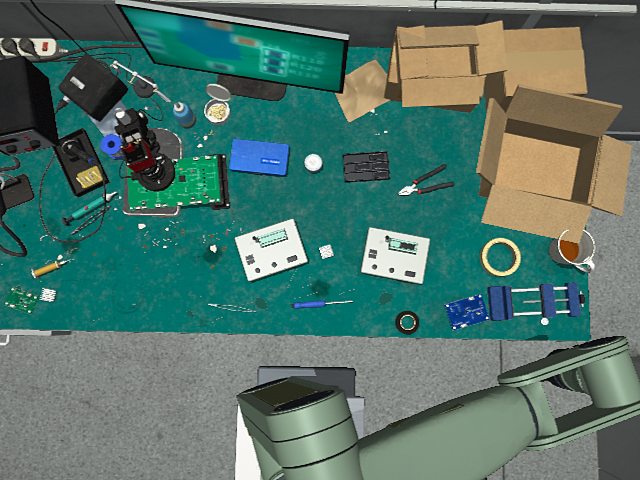

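The right-hand programmer (top view, centre about (395, 252)) holds the black chip. Its lever is at its left/+y end, knob about (387, 237), and its start key is lower right at about (410, 273). I'll fit its pose using both cameras.

```bash
cat > h.py <<'E'
import numpy as np,cv2
from scipy.spatial.transform import Rotation as R
def proj(f,P):
    q=f["orientation"]; M=R.from_quat([q[1],q[2],q[3],q[0]]).as_matrix()
    c=(np.atleast_2d(P)-f["eye"])@M; u=(c*[1,-1,-1])@np.array(f["K"]).T
    return u[:,:2]/u[:,2:]
def world(p,L):
    L=np.atleast_2d(L).astype(float); c,s=np.cos(p[2]),np.sin(p[2])
    return np.c_[p[0]+c*L[:,0]-s*L[:,1],p[1]+s*L[:,0]+c*L[:,1],L[:,2]]
E
python3 - <<'E'
from plant import *
from h import *
from scipy.optimize import least_squares
F={n:grab_frame(n) for n in("top","scene")}
un=lambda a,s,o:(np.array(a)+.5)/s-.5+np.array(o)
C=[[60,80,36],[60,-80,36],[-60,-80,36],[-60,80,36]]
obs=[("top",C[i],un(a,3.3,(220,190))) for i,a in enumerate([(493,124),(692,160),(669,308),(467,269)])]
obs+=[("scene",C[i],un(a,2.5,(220,150))) for i,a in enumerate([(282,180),(378,98),(483,147),(383,240)])]
for n,pc in(("top",(628,276)),("scene",(447,152))): obs.append((n,[-40,-44,42],un(pc,*((3.3,(220,190)) if n=="top" else (2.5,(220,150))))))
for n,pc in(("top",(567,265)),("scene",(418,179))): obs.append((n,[-40,4,42],un(pc,*((3.3,(220,190)) if n=="top" else (2.5,(220,150))))))
for n in F:
    for t,L in(("chip",[26,-23,49]),("lever_hinge",[35,28,45])):
        d=mark_of(F[n],t)
        if d: obs.append((n,L,np.array(d[0]["point"])))
def res(p,o=obs): return np.concatenate([(proj(F[n],world(p,L))[0]-u) for n,L,u in o])
for sel in("top","scene",None):
    o=[x for x in obs if sel in(None,x[0])]
    r=least_squares(res,[450,-170,-.15],loss="soft_l1",args=(o,),x_scale=[1,1,.01]); print(sel,np.round(r.x,4))
print(np.round(r.fun.reshape(-1,2),1).tolist())
p=r.x; np.save("p.npy",p)
for n in F:
    k=mark_of(F[n],"lever_knob"); print("knob",n,[(np.round(d["point"],1),round(d["conf"],2)) for d in k])
    for th in(0,.15,.3): print(th,proj(F[n],world(p,[35,28+29*np.sin(th),45+29*np.cos(th)])).round(1))
    g=cv2.resize(F[n]["img"][:,:,::-1],None,fx=4,fy=4,interpolation=2)
    def dr(L,cl=True): cv2.polylines(g,[np.int32(((proj(F[n],world(p,L))+.5)*4-.5)*16)],cl,(0,0,255),1,cv2.LINE_AA,4)
    dr(C); dr([[39,20,49],[39,-48,49],[13,-48,49],[13,20,49]]); dr([[-33.5,-31,42],[-33.5,-57,42],[-46.5,-57,42],[-46.5,-31,42]])
    dr([[35,28,45],[35,32,74]],False)
    u=proj(F[n],world(p,[0,0,36]))[0]*4; a,b=int(u[0]),int(u[1]); cv2.imwrite(f"pics/ov_{n}.png",g[b-150:b+150,a-200:a+200])
a,b=[cv2.imread(f"pics/ov_{n}.png") for n in F]; cv2.imwrite("pics/ov.png",np.hstack([a,b]))
print(world(p,[[35,28,45],[-40,-44,42]]).round(1))
E
```

```text
top [ 5.081244e+02 -2.324045e+02 -1.591000e-01]
scene [ 5.063377e+02 -2.275073e+02 -1.855000e-01]
None [ 5.074313e+02 -2.308188e+02 -1.710000e-01]
[[-1.1, -0.6], [0.0, 0.5], [-0.9, 1.7], [-1.8, 1.3], [-3.6, -0.2], [-0.8, -1.5], [1.0, -1.3], [1.4, -0.7], [-0.7, 0.7], [-0.3, -1.0], [-0.9, 0.4], [-0.5, -0.9], [1.7, -0.7], [-0.5, -0.8], [58.2, -117.0]]
knob top []
0 [[387.9 237.9]]
0.15 [[386.2 237.6]]
0.3 [[384.5 237.3]]
knob scene [(array([352.8, 199.9]), 0.54)]
0 [[352.8 200.8]]
0.15 [[351.7 201.9]]
0.3 [[350.5 203.2]]
[[ 546.7 -209.2   45. ]
 [ 460.5 -267.4   42. ]]
```

View pics/ov.png

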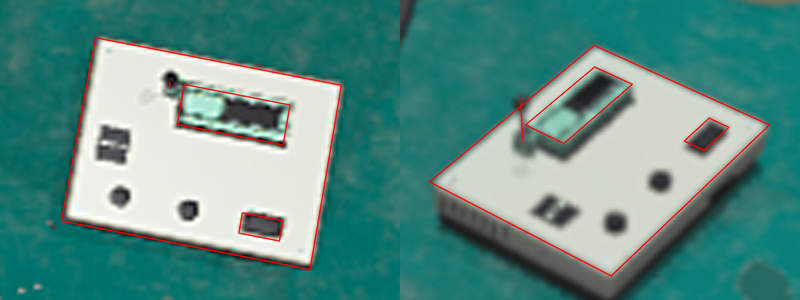

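The wireframe fits the programmer to 1–2 px in both views, and the lever is near upright. Next I push the knob outward from the socket side, clear above the chip, then press it down from above.

```bash
cat >> h.py <<'E'
p=np.load("p.npy"); c,s=np.cos(p[2]),np.sin(p[2])
def quat(sg):
    x=sg*np.array([-s,c,0]); z=np.array([0,0,-1.]); q=R.from_matrix(np.c_[x,np.cross(z,x),z]).as_quat()
    return [float(v) for v in (q[3],q[0],q[1],q[2])]
W=lambda x,y,z:world(p,[x,y,z])[0].tolist()
E
python3 - <<'E'
from plant import *
from h import *
move_gripper(0.0,20)
print("w",read_grip_width())
best=min((abs(j[5]),sg,j) for sg in(1,-1) for j in[inverse_kinematics(W(39,4,150),quat(sg))] if j is not None)
sg=best[1]; print(sg,np.round(best[2],2)); np.save("sg.npy",sg); q=quat(sg)
reach(W(39,4,150),q); 
print(move_straight(W(39,4,61),q,vel=80,threshold=6), read_eef_pos(),read_wrist_force(),read_time_s())
for y in(10,16,22,28,33):
    t=move_straight(W(39,y,61),q,vel=40,threshold=12); print(y,t,np.round(read_wrist_force(),2),np.round(read_eef_pos(),1))
    if t: break
f=grab_frame("scene");cv2.imwrite("pics/s2.png",cv2.resize(f["img"][130:250,270:430,::-1],None,fx=4,fy=4,interpolation=2))
print(read_time_s())
E
```

```text
w -0.0020575875392352086
1 [-0.55  0.29  1.54 -0.    1.32 -0.38]
False [ 547.20779971 -233.89584548   61.81831418] [-0.0445695  -0.45077666 -0.79117035] 4.7333
10 False [-0.81 -0.21 -0.03] [ 547.8 -227.3   61.3]
16 False [ 0.18 -0.99  0.45] [ 548.6 -221.3   61. ]
22 False [0.07 0.35 0.77] [ 549.6 -215.5   60.9]
28 False [-0.26 -0.01  0.22] [ 550.7 -209.6   61. ]
33 False [0.64 0.02 0.22] [ 551.5 -204.7   61. ]
6.2583
```

View pics/s2.png

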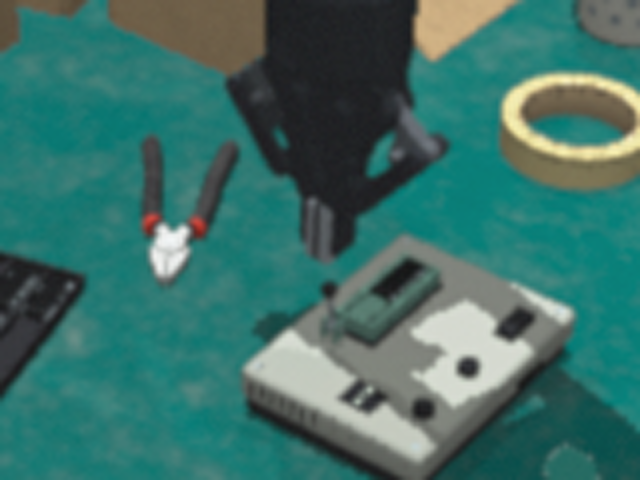

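The finger missed: the lever is still upright, knob at crop (329, 289), and the fingertip at about (322, 260) passed beyond it. I'll check where the TCP should project, to calibrate the camera against the arm.

```bash
python3 - <<'E'
from plant import *
from h import *
e=read_eef_pos()
F={n:grab_frame(n) for n in("top","scene")}
for n,f in F.items():
    print(n,"tcp",proj(f,e).round(1),"hinge/knob pred",proj(f,world(p,[[35,28,45],[35,28,74]])).round(1).tolist(), "bottom corners",proj(f,world(p,[[39+a,33+b,61] for a in(-14,14) for b in(-11,11)])).round(1).tolist())
    for t in("lever_knob","lever_hinge","chip"): print(t,[(np.round(d["point"],1),round(d["conf"],2)) for d in mark_of(f,t)])
a=F["top"]["img"][205:295,345:445,::-1]; b=F["scene"]["img"][160:250,310:410,::-1]
g=np.hstack([cv2.resize(x,None,fx=4,fy=4,interpolation=2) for x in(a,b)])
for k,(n,o) in enumerate((("top",(345,205)),("scene",(310,160)))):
    for P in [e]+list(world(p,[[35,28,74]])):
        u=(proj(F[n],P)[0]-o+.5)*4; cv2.drawMarker(g,(int(u[0])+400*k,int(u[1])),(0,0,255),0,9,1)
cv2.imwrite("pics/c3.png",g)
E
```

```text
top tcp [[385.6 236.7]] hinge/knob pred [[386.6, 239.5], [387.9, 237.9]] bottom corners [[389.0, 243.0], [380.3, 241.3], [390.9, 232.2], [382.3, 230.5]]
lever_knob [(array([404.8, 243.5]), 0.67)]
lever_hinge [(array([389.2, 238.8]), 0.73)]
chip [(array([406.4, 246.5]), 0.58)]
scene tcp [[349.7 205.9]] hinge/knob pred [[352.2, 211.1], [352.8, 200.8]] bottom corners [[357.8, 205.9], [352.0, 210.9], [347.5, 201.0], [341.6, 205.8]]
lever_knob [(array([354.2, 202.4]), 0.43)]
lever_hinge [(array([353.6, 211.3]), 0.66), (array([393.4, 301.3]), 0.32)]
chip [(array([366.8, 200.3]), 0.66), (array([397.2, 210.1]), 0.38)]
```

View pics/c3.png

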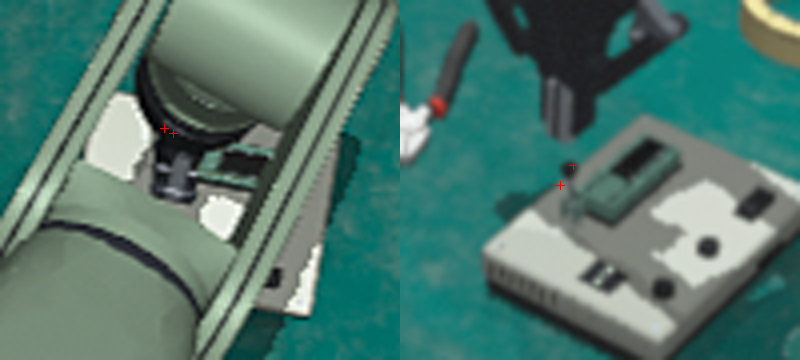

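The visible fingertip sits about 11 px (roughly 30 mm) above where the TCP should project. I'll check the fingertip height with a gentle touch on bare bench beside the case.

```bash
python3 - <<'E'
from plant import *
from h import *
q=quat(1)
print(np.round(read_tcp_rot(),3),np.round(q,3))
f0=grab_frame("top")
e=np.array(read_eef_pos()); print("axis top",proj(f0,[e+[0,0,z] for z in(0,73,150,250)]).round(1).tolist())
move_straight(W(39,33,110),q,vel=150)
move_straight(W(105,45,110),q,vel=200)
print(move_straight(W(105,45,45),q,vel=120,threshold=5),read_eef_pos())
t=move_straight(W(105,45,-2),q,vel=25,threshold=4)
e=np.array(read_eef_pos());print(t,e,np.round(read_wrist_force(),2))
F={n:grab_frame(n) for n in("top","scene")}
for n,f in F.items(): print(n,proj(f,e))
a=F["top"]["img"][165:285,345:445,::-1]; b=F["scene"]["img"][120:240,310:410,::-1]
g=np.hstack([cv2.resize(x,None,fx=4,fy=4,interpolation=2) for x in(a,b)])
for k,(n,o) in enumerate((("top",(345,165)),("scene",(310,120)))):
        u=(proj(F[n],e)[0]-o+.5)*4; cv2.drawMarker(g,(int(u[0])+400*k,int(u[1])),(0,0,255),0,9,1)
cv2.imwrite("pics/c4.png",g)
move_straight(W(105,45,110),q,vel=150); print(read_time_s())
E
```

```text
[-0.     0.765  0.644 -0.   ] [0.    0.765 0.644 0.   ]
axis top [[385.7, 236.7], [389.2, 232.4], [393.3, 227.3], [399.5, 219.7]]
False [ 618.7299113  -204.60488055   45.45649362]
False [ 618.69443111 -204.38931335   -1.82604156] [-0.29 -0.2  -0.56]
top [[382.82909364 214.93087508]]
scene [[322.58951939 218.2404275 ]]
11.3917
```

View pics/c4.png

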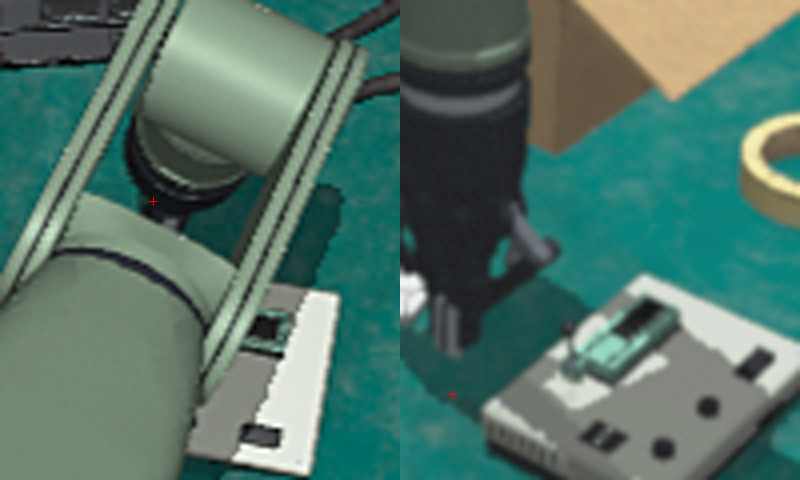

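Reported TCP z is −1.8 mm with no contact, and the tip shows about 11 px above the marker. So the real fingertips end about 30 mm short of the reported TCP, with the column matching. I'll find the exact offset by continuing down to contact.

```bash
python3 - <<'E'
from plant import *
from h import *
q=quat(1)
move_straight(W(105,45,0),q,vel=200)
t=move_straight(W(105,45,-50),q,vel=25,threshold=4)
e=np.array(read_eef_pos());print(t,e,np.round(read_wrist_force(),2))
f=grab_frame("scene"); print(proj(f,e-[0,0,e[2]]),read_grip_width())
cv2.imwrite("pics/c5.png",cv2.resize(f["img"][140:260,270:430,::-1],None,fx=4,fy=4,interpolation=2))
move_straight(W(105,45,60),q,vel=150); print(read_time_s(),read_wrist_force())
E
```

```text
True [ 618.44383584 -204.28820297  -36.36435542] [-0.53  0.54  4.51]
[[322.66833523 217.70153141]] -0.0044657028531805655
14.2917 [ 0.79966231 -0.05760776  0.19722933]
```

View pics/c5.png

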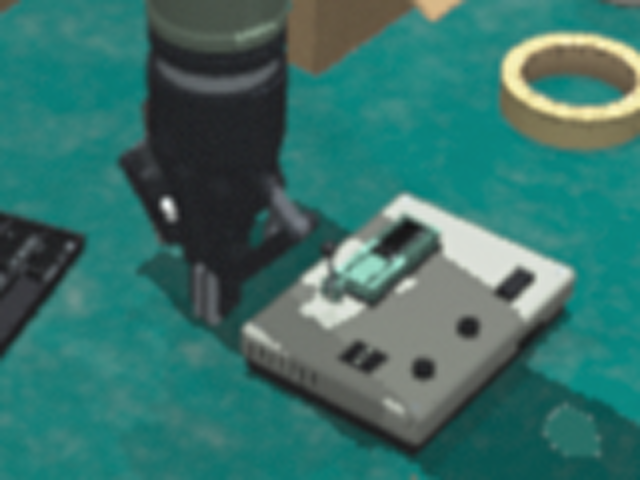

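At contact the tip shows at crop (212, 316), matching the TCP's projection laterally, so the offset is purely about 36 mm along the tool. I'll redo the lever push with that correction.

```bash
cat >> h.py <<'E'
D=35.7
T=lambda x,y,z:W(x,y,z-D)   # z = true fingertip height
E
python3 - <<'E'
from plant import *
from h import *
q=quat(1)
def fr(): return np.round(read_wrist_force(),1)
move_straight(T(37,4,97),q,vel=200)
if move_straight(T(37,4,62),q,vel=80,threshold=5): print("hit",read_eef_pos(),fr()); raise SystemExit
for y in(10,16,22,28,33):
    t=move_straight(T(37,y,61.5),q,vel=35,threshold=12); print(y,t,fr())
    if t: break
if t: raise SystemExit
move_straight(T(37,33,85),q,vel=120); move_straight(T(37,54,85),q,vel=120)
hold(.2); print("free",fr())
for z in(72,66,60,56,54,52):
    t=move_straight(T(37,54,z),q,vel=30,threshold=10); print(z,t,fr(),np.round(read_eef_pos()[2]+D,1))
    if t: break
hold(.3); print(fr(),read_eef_pos()[2]+D,read_time_s())
E
```

```text
10 False [ 0.   0.3 -0.1]
16 False [-0.5  0.3 -0.4]
22 False [-0.5 -1.7 -1.5]
28 False [ 0.4 -2.2 -2.4]
33 False [-1.  -3.8 -1.6]
free [ 0.4 -0.  -0.4]
72 False [ 0.  -0.7  0.2] 71.7
66 True [0.5 1.6 2.3] 67.2
[1.8 2.4 5. ] 67.0905001940721 19.0417
```

```bash
python3 - <<'E'
from plant import *
from h import *
q=quat(1)
for z,y in((64,55),(61,56.5),(58,57.5),(56,58),(54.5,58.5),(53.5,58.5),(52.5,58.5)):
    t=move_straight(T(37,y,z),q,vel=20,threshold=14); f=np.round(read_wrist_force(),1); print(z,t,f,np.round(read_eef_pos()[2]+D,1))
    if t or f[2]>12: break
hold(.4); print(np.round(read_wrist_force(),1),read_eef_pos()[2]+D,read_time_s())
E
```

```text
64 False [1.8 4.2 6.3] 64.7
61 False [2.5 1.7 3.7] 61.2
58 False [0.7 0.3 3.1] 57.6
56 False [ 1.4 -0.   1.8] 55.5
54.5 False [-0.4 -0.8  1.5] 54.1
53.5 False [0.5 0.9 2.2] 53.3
52.5 False [0.1 2.2 2.5] 52.4
[0.7 2.  2. ] 52.489542356216724 21.3417
```

```bash
python3 - <<'E'
from plant import *
from h import *
q=quat(1)
for z in(51.5,50.5,49.5,48.5):
    t=move_straight(T(37,58.5,z),q,vel=15,threshold=8); hold(.1); f=np.round(read_wrist_force(),1); print(z,t,f,np.round(read_eef_pos()[2]+D,1))
    if t or f[2]>6: break
hold(.2)
move_straight(T(37,58.5,110),q,vel=200)
move_straight(T(-40,-44,110),q,vel=250)
f=grab_frame("scene"); print(read_time_s())
print(proj(f,world(p,[35,28+29*np.sin(1.45),45+29*np.cos(1.45)])),[(d["point"],d["conf"]) for d in mark_of(f,"lever_knob")])
cv2.imwrite("pics/c6.png",cv2.resize(f["img"][140:260,290:450,::-1],None,fx=4,fy=4,interpolation=2))
E
```

```text
51.5 False [-1.3  2.7  6.4] 52.1
23.05
[[344.53284957 216.41420832]] [([345.0, 213.9], 0.59), ([297.2, 326.2], 0.23), ([370.1, 199.6], 0.2)]
```

View pics/c6.png

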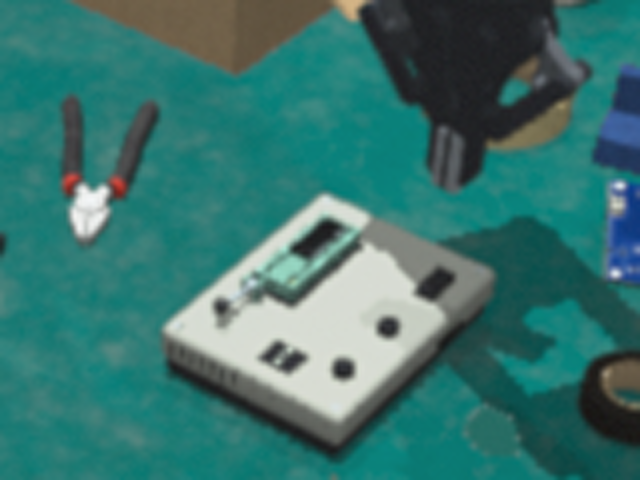

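The picture shows the lever folded down, knob at crop (222, 306), and the chip still in place. The force rose sharply at the stop. Now the start key.

```bash
python3 - <<'E'
from plant import *
from h import *
q=quat(1)
def fz():
    r=[]
    for _ in range(6): r.append(read_wrist_force()[2]); hold(.02)
    return np.mean(r)
move_straight(T(-40,-44,46),q,vel=120); hold(.2); b=fz(); print("base",b)
z=42.5
while z>35.5:
    t=move_straight(T(-40,-44,z),q,vel=15,threshold=10); f=fz()-b; print(z,round(read_eef_pos()[2]+D,2),round(f,2))
    if t or f>4.6: break
    z-=.7
hold(.1)
move_straight(T(-40,-44,110),q,vel=100); hold(.2)
move_straight(T(-40,-44,170),q,vel=200)
f=grab_frame("scene"); print([(d["point"],d["conf"]) for d in mark_of(f,"lever_knob")][:1],read_time_s(),np.round(read_wrist_force(),1))
cv2.imwrite("pics/c7.png",cv2.resize(f["img"][120:280,270:450,::-1],None,fx=4,fy=3.7,interpolation=2))
E
```

```text
base 0.11035617765677148
42.5 42.41 -0.16
41.8 41.78 -0.16
41.099999999999994 41.24 0.82
40.39999999999999 40.53 1.11
39.69999999999999 39.81 2.13
38.999999999999986 39.12 2.54
38.29999999999998 38.43 3.04
37.59999999999998 37.71 4.04
36.89999999999998 37.24 5.37
[([344.8, 217.7], 0.61)] 29.1 [-0.4 -0.   0.6]
```

The force climbed from about 1 N to 4 N over 4 mm, then hit the stop, exactly the key's spring. The key is released and the arm is clear.

```bash
python3 -c "
from plant import *
print(finish_job())"
```

```text
the job is handed in; nothing more can be done
None
```

I pushed the lever on the programmer with the chip down to its stop, then pressed its start key to its stop and let it up. The arm is withdrawn and the job handed in at about 29 s; no verdict came back. The first push missed because the real fingertips end about 36 mm short of the reported TCP, so I corrected for that with a light touch on bare bench.

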